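# Put the sanding block away and shut the drawer

### The arm

A 6-joint arm with a two-finger parallel gripper is mounted at the origin on a cart in front of the work surface, level with it; the furniture and walls round the work are solid. World frame = base frame: x ahead of the robot, y to its left, z up, the work surface at z = 0. Lengths are in mm, angles in rad, forces in N, time in s.
With the tool pointing down it reaches from about 325 to 850 mm from the base axis. Payload 4.4 kg.
Tool frame: the origin (TCP) lies at the very end of the fingers, on their centre line; the grasp point (between the pads) lies 19 mm behind it (robot.hold_point_z is the distance from the TCP to the grasp point, in mm); z points along the fingers, y is the line along which they close (so a half turn about z gives the same grasp; the last joint's range is limited). The gripper opens to 94 mm and grips with 3 to 60 N. Pads are 16 mm wide; open, the fingers measure 119 mm over their backs; the gripper's body (75 mm by 177 mm) begins 78 mm behind the grasp point.
Start: joints at [-1.448, 0.207, 1.542, -0, 1.393, -0.15], TCP at [154.909, -553.742, 205.447] pointing down, gripper open.
Joint ranges: [-2.73, 2.73], [-0.86, 2.22], [0.23, 2.46], [-1.11, 4.25], [0.08, 2.63], [-2.82, 2.82]. Speed limits (rad/s): [2.79, 2.79, 3.14, 3.14, 3.14, 3.14].

### API

Orientations are given as a rotation vector (axis times angle).
In Python, from rig import robot, eyes, job_done gives the robot as it stands. The module is installed in compiled form; this text tells all that it offers.
- The arm moves only by the shell command python3 -m creep 'ROWS' [FORCE]. ROWS is a JSON object of lists of equal length, an entry for each row: "jaw": the finger opening in mm, from 0 to 94; "travel": the shift along the tool's x, y, z normalised to -1 to 1, where 1 is 5 cm, a list of three; "turn": the turn about the tool's z normalised to -1 to 1, where 1 is 8 degrees. A call has 1 to 20 rows; each row shifts and turns the commanded pose from where the row before left it, along the tool's axes as they then stand; what a row does not reach is not made up. A row lasts 1/10 s, in which the tool goes at most 50 mm and 8.59 degrees, less where a joint would pass 70% of its speed; a pose out of reach is approached as far as the arm can. A call with a number of a shift or a turn outside -1 to 1 is refused whole. A call with a gripper value outside its range is refused whole. The fingers move at their own pace and stop on an object; FORCE is the grip in N (left out, the last holds). Time passes only in rows, so rows that do not move let the fingers close. It gives the time, the measured TCP pose, the force, the opening and the grip force at its end, in the units of the state.
- robot.read_state(): the state, without advancing time (a new reading comes with each control period).
- eyes.grab_frame(name): name is "scene" or "side" or "wrist"; returns (picture, depth): 420x560x3 uint8, red, green, blue; 420x560 float32, mm along the optical axis (not along the pixel's ray), 0 where there is no reading.
- eyes.get_calibration(name): a dict with "intrinsics" (3x3 intrinsics, pixels), "T" (4x4, takes a point from camera to world coordinates). Camera axes: x right, y up, looking along -z (the intrinsics and any distortion apply to the point x, -y, -z); pixel columns grow to the right and rows downward; lengths in mm; the calibration is good to about 2 mm. A picture is of the moment at which its call begins: read the wrist's pose just before it. get_calibration takes no time and is no camera call; for the wrist camera it gives the pose at the moment of the call.
- job_done(): hands the job in; it is judged then, once.
The state is a dict: "time_s": time; "q": joint angles; "joint_velocities": joint speeds; "joint_efforts": joint torques, N m; "ee_pos": TCP position; "eef_rot": TCP orientation; "ft_force": force on the tool from outside, world axes, zero at the start; "ft_torque": the same for the moment, N m; "width": finger opening in mm; "gripper_force": force on a finger pad.
Only numpy, scipy, OpenCV 4.12 (cv2) and the standard library are available. Lean on these libraries where they do the work, as an engineer would, in place of code of your own. Each camera call takes 0.05 s, during which the arm holds its last target. There are 200 camera calls.

### The job

Take the sanding block that lies near the front edge of the table, left of the drawer (not the similar one far off by the vice), lay it flat in the empty red-lined compartment of the open drawer and let go of it. Then push the drawer fully home without slamming it. Leave the wax tin and the round wooden foot where they are.

Things in the scene. Friction and masses are not known exactly. Their poses are not given: they have to be found in the camera images.
- sanding_block: Loose sanding block, orange-brown and dark red, 57 mm (its x) by 96 mm (its y) by 32 mm high, 60 g. Origin at the centre of its underside, z up. It lies at one of two places on the table left of the drawer, turned up to 40 degrees either way. A black lamp head hangs over the table beyond, x 0.61 to 0.75, y -0.12 to 0.02, its underside 0.47 m up: keep the wrist clear of it.
- wax_tin: Bystander: round white tin with a lid, 69 mm across, 26 mm high, loose. Origin at the centre of its underside.
- wood_foot: Bystander: round wooden foot, 60 mm across, 18 mm high, loose. Origin at the centre of its underside.
- drawer_unit: Low blue one-drawer unit fixed to the table, 190 mm deep (its x), 280 mm wide (its y), 80 mm high. Origin at the centre of its underside, z up; its -x axis is the direction in which the drawer opens, roughly toward the robot.
- drawer (a joint): Drawer slide in m: 0 is fully shut, 0.15 fully open; it starts open by 0.125 to 0.15. Friction about 1.5 N, damping 5 N per m/s, no catch or spring; it stays where it is left.
- red_compartment (a point): Centre of the inner floor of the red-lined right-hand compartment (seen from the robot), moves with the drawer; axes parallel to the unit's. The compartment is 135 mm (x) by 127 mm (y) inside; its floor is 12 mm and its side and back walls' rims are 55 mm above the table; the drawer's front panel, 12 mm thick, reaches up to 76 mm. The left-hand compartment holds a fixed roll of masking tape.
- drawer_handle (a point): Middle of the drawer's steel bar handle, moves with the drawer; axes parallel to the unit's. The bar lies along y, 110 mm long, 45 mm above the table and 35 mm in front of the grey drawer front, which begins right behind it (+x). Pushing it along the unit's +x shuts the drawer.

How it is judged:
By the outcome, as a careful person would: the job done as asked, in the order asked, and still so for the second after the job is handed in, with the robot touching nothing.
It also fails if it takes over 54 s, if anything falls off the work surface, if the arm or the gripper's body presses on something with over 40 N, if the wrist force passes 120 N, or if a joint passes its speed limit or range.

## Working session

There is one attempt and no reset: what is moved stays moved. The work goes in short steps, Python scripts to look and compute and a shell command to move; the robot and the scene stay as the last step left them, time stands still between calls to the robot, and variables do not carry over. Pictures are saved under pics/ and viewed, at most 10 in all, crops included, and the job is handed in when it is done.

```bash
mkdir -p pics; cat > h.py <<'E'
import numpy as np, cv2
from rig import robot, eyes
from scipy.spatial.transform import Rotation as R
def grab(n,f):
    c=eyes.get_calibration(n); p,d=eyes.grab_frame(n)
    cv2.imwrite(f'pics/{f}.png',p[:,:,::-1]); np.savez(f'{f}.npz',d=d,K=c['intrinsics'],T=c['T'],p=p); return p,d,c
def pt(f,u,v):
    z=np.load(f+'.npz'); K=z['K']; d=z['d'][v,u]
    return (z['T']@[(u-K[0,2])*d/K[0,0],-(v-K[1,2])*d/K[1,1],-d,1])[:3].round(1)
def cloud(f):
    z=np.load(f+'.npz'); K=z['K']; d=z['d']; v,u=np.mgrid[:420,:560]
    P=np.stack([(u-K[0,2])*d/K[0,0],-(v-K[1,2])*d/K[1,1],-d,np.ones_like(d)],-1)@z['T'].T
    return P[...,:3],d>0,z['p']
E
python3 - <<'E'
from h import *
p,d,c=grab('scene','s1'); print(c)
p2,_,c2=grab('side','d1'); print(c2['T'])
s=robot.read_state(); print(s['ee_pos'],s['eef_rot'],R.from_rotvec(s['eef_rot']).as_matrix().round(3),s['time_s'])
E
```

```text
{'intrinsics': array([[401.98493939,   0.        , 274.73728403],
       [  0.        , 401.98493939, 211.40612845],
       [  0.        ,   0.        ,   1.        ]]), 'T': array([[-6.38699007e-01,  5.62747580e-01, -5.24765415e-01,
         1.34654102e+02],
       [-7.69310585e-01, -4.53739159e-01,  4.49757712e-01,
         3.30492481e+02],
       [ 1.49934459e-02,  6.90967392e-01,  7.22730420e-01,
         6.77403902e+02],
       [ 0.00000000e+00,  0.00000000e+00,  0.00000000e+00,
         1.00000000e+00]])}
[[-8.24475697e-01  2.20220735e-01 -5.21289414e-01  1.15576720e+02]
 [-5.65827739e-01 -3.35257343e-01  7.53287119e-01  6.08882452e+02]
 [-8.87666045e-03  9.16026933e-01  4.01018532e-01  4.37334143e+02]
 [ 0.00000000e+00  0.00000000e+00  0.00000000e+00  1.00000000e+00]]
[ 154.81806464 -553.03253638  204.40900909] [-3.11040278e+00 -4.26878489e-01 -2.16081377e-05] [[ 0.963  0.269 -0.   ]
 [ 0.269 -0.963  0.002]
 [ 0.    -0.002 -1.   ]] 0.1
```

View pics/s1.png

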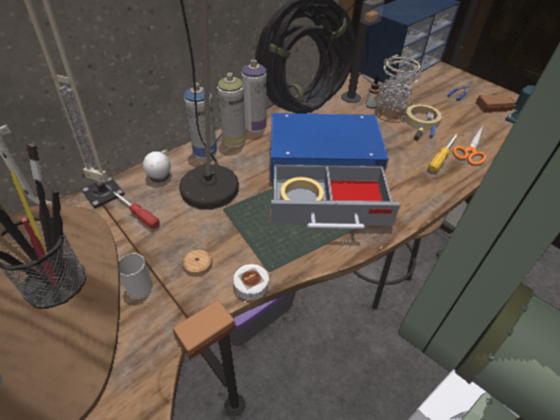

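View pics/d1.png

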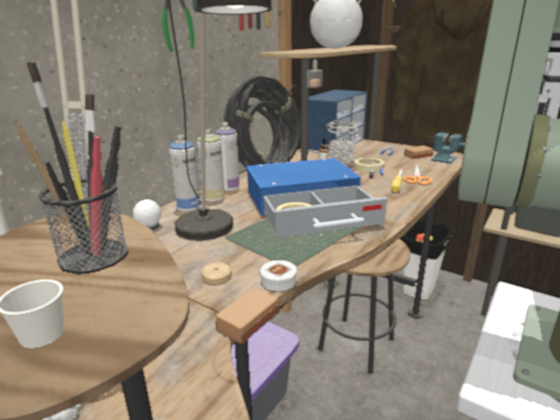

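The scene view shows the block at about (205,327) near the front edge, the tin at (251,282), the wooden foot at (197,262), the red compartment at (357,190) and the handle at (336,222). The side view agrees, with the block at (250,312).

```bash
python3 - <<'E'
from h import *
P,ok,p=cloud('s1')
def rect(m,n):
    q=P[m][:,:2].astype(np.float32); print(n,len(q),cv2.minAreaRect(q),'z',np.median(P[m][:,2]))
v,u=np.mgrid[:420,:560]
box=lambda a,b,c,d:(u>a)&(u<b)&(v>c)&(v<d)&ok
Z=P[...,2]
rect(box(165,245,298,360)&(Z>27)&(Z<38),'block top')
rect(box(225,275,260,305)&(Z>20)&(Z<32),'tin'); rect(box(178,216,245,278)&(Z>12)&(Z<24),'foot')
rect(box(265,390,105,165)&(Z>74)&(Z<86),'unit top')
m=box(265,400,165,212)&(Z>70)&(Z<80); rect(m,'front rim')
rgb=p.astype(int); r=(rgb[...,0]>120)&(rgb[...,1]<60)
rect(box(325,390,175,208)&r&(Z>5)&(Z<20),'red floor')
for a in [(310,223),(336,224),(361,225),(336,223),(310,216),(361,218),(310,220),(361,222)]: print(a,pt('s1',*a))
im=cv2.resize(p[140:240,250:410][:,:,::-1],None,fx=5,fy=5,interpolation=cv2.INTER_CUBIC)
cv2.imwrite('pics/crop1.png',im)
E
```

```text
block top 1567 ((473.7624816894531, 199.2713165283203), (95.05402374267578, 55.69329833984375), 88.23497009277344) z 30.56980577055583
tin 895 ((498.9510192871094, 76.19151306152344), (67.31806945800781, 68.65436553955078), 16.684194564819336) z 26.749668399301413
foot 534 ((609.4517822265625, 129.65667724609375), (57.083641052246094, 57.85169219970703), 63.243404388427734) z 17.827446539378514
unit top 5011 ((694.7650146484375, -314.701171875), (279.07879638671875, 194.8286590576172), 50.25404739379883) z 80.13103330964805
front rim 711 ((511.96173095703125, -161.40020751953125), (272.74945068359375, 15.602142333984375), 50.333106994628906) z 75.53112567347853
red floor 881 ((549.6192626953125, -280.7146301269531), (116.28213500976562, 68.71742248535156), 50.97691345214844) z 12.966759412704164
(310, 223) [516.  -94.3  52.7]
(336, 224) [ 480.9 -136.5   50.5]
(361, 225) [ 444.9 -173.9   52.3]
(336, 223) [ 501.9 -164.2   16.1]
(310, 216) [ 540.5 -119.1   37.1]
(361, 218) [ 468.2 -204.8   33.3]
(310, 220) [ 540. -120.   24.]
(361, 222) [ 467.1 -207.    19.7]
```

View pics/crop1.png

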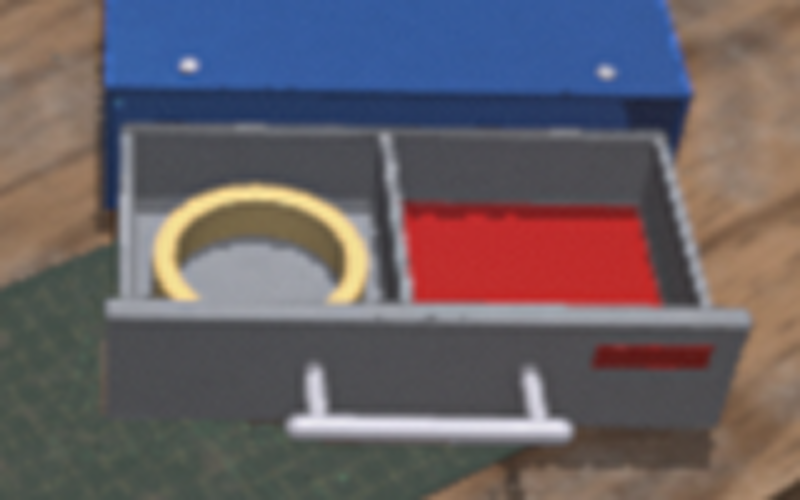

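```bash
python3 -m creep '{"jaw":[94,94,94,94,94,94,94,94,94,94,94,94,94,94,94,94,94,94,94,94],"travel":[[0.51,-0.64,0],[0.51,-0.64,0],[0.51,-0.64,0],[0.51,-0.64,0],[0.51,-0.64,0],[0.51,-0.64,0],[0.51,-0.64,0],[0.51,-0.64,0],[0.51,-0.64,0],[0.51,-0.64,0],[0.51,-0.64,0],[0.51,-0.64,0],[0.51,-0.64,0],[0.51,-0.64,0],[0.51,-0.64,0],[0.51,-0.64,0],[0.51,-0.64,0],[0.51,-0.64,0],[0.51,-0.64,0],[0.51,-0.64,0]],"turn":[0,0,0,0,0,0,0,0,0,0,0,0,0,0,0,0,0,0,0,0]}' 15
python3 -m creep '{"jaw":[94,94,94,94,94,94,94,94,94,94,94,94],"travel":[[0,0,0],[0,0,0],[0,0,0],[0,0,0],[0,0,0],[0,0,0],[0,0,0],[0,0,0],[0,0,0],[0,0,0],[0,0,0],[0,0,0]],"turn":[-0.9,-0.9,-0.9,-0.9,-0.9,-0.9,-0.9,-0.9,-0.9,-0.98,0,0]}'
python3 - <<'E'
from h import *
s=robot.read_state(); print(s['ee_pos'],R.from_rotvec(s['eef_rot']).as_matrix().round(3),s['q'])
grab('wrist','w1')
P,ok,p=cloud('w1'); Z=P[...,2]
m=ok&(Z>26)&(Z<40)
n,l,st,c=cv2.connectedComponentsWithStats(m.astype(np.uint8))
for i in range(1,n):
    if st[i,4]>300: print(st[i],cv2.minAreaRect(P[l==i][:,:2].astype(np.float32)))
E
```

```text
time_s: 2.1
ee_pos: [473.6, 201.7, 204.9]
eef_rot: [3.112, 0.428, -0.001]
ft_force: [-0.2, -1.0, -0.1]
width: 94.1
gripper_force: 0.0
time_s: 3.3
ee_pos: [473.3, 199.9, 205.1]
eef_rot: [-2.258, -2.184, 0.001]
ft_force: [-0.3, 0.6, -0.8]
width: 94.1
gripper_force: 0.0
[473.32238413 199.93111753 205.05833806] [[ 0.033  0.999 -0.001]
 [ 0.999 -0.033 -0.   ]
 [-0.    -0.001 -1.   ]] [2.31084404e-01 7.70729747e-02 1.68943056e+00 3.01511405e-05
 1.37586706e+00 2.64115350e-01]
[ 258  150   50   82 3926] ((473.48797607421875, 199.05215454101562), (93.69695281982422, 55.06367111206055), 88.28233337402344)
[280 264  54  31 742] ((499.6102294921875, 89.26522827148438), (39.94564437866211, 65.43354797363281), 88.26478576660156)
```

View pics/w1.png

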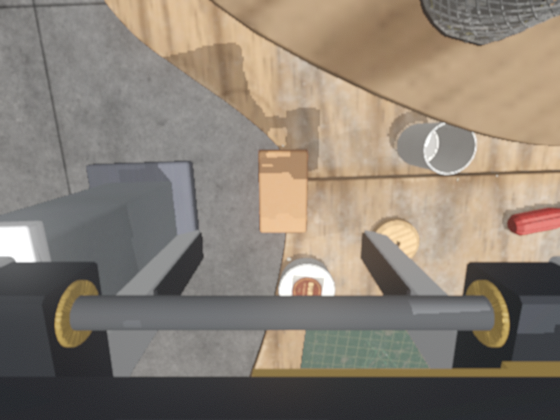

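The wrist view shows the block at (283,190) between the fingers' line, overhanging the front edge slightly, with the tin at (305,285), the foot at (397,238) and a cup at (445,148). I'll check how high the round table and the cup stand before going down.

```bash
python3 - <<'E'
from h import *
for a in [(200,30),(283,45),(300,80),(400,100),(450,125),(450,175),(345,115),(340,200),(300,245),(270,245),(250,190)]: print(a,pt('w1',*a))
E
```

```text
(200, 30) [3.887e+02 3.768e+02 2.000e-01]
(283, 45) [477.5 320.6 159.6]
(300, 80) [4.972e+02 3.218e+02 3.000e-01]
(400, 100) [554.7 284.1 160.2]
(450, 125) [645.5 266.7  50.7]
(450, 175) [679.3 207.1  -5.2]
(345, 115) [ 5.487e+02  2.820e+02 -3.000e-01]
(340, 200) [5.438e+02 1.812e+02 4.000e-01]
(300, 245) [493.4 124.2   0.6]
(270, 245) [ 415.9 -152.2 -752.8]
(250, 190) [ 352.6   61.9 -747.4]
```

```bash
python3 - <<'E'
from h import *
s=robot.read_state(); T=eyes.get_calibration('wrist')['T']; print(T[:3,3]-s['ee_pos'],T[:3,:3].round(2))
P,ok,p=cloud('w1'); m=ok&(P[...,2]>140)&(P[...,2]<175)&(np.mgrid[:420,:560][0]<150)
q=P[m]; print(len(q))
for x in range(440,640,20):
    k=q[abs(q[:,0]-x)<10]; print(x,k[:,1].min().round() if len(k) else None)
E
```

```text
[  1.81520691  66.83182649 179.15321468] [[ 1.    0.03  0.01]
 [-0.03  0.97  0.23]
 [-0.   -0.23  0.97]]
30048
440 337.0
460 325.0
480 313.0
500 303.0
520 294.0
540 285.0
560 277.0
580 269.0
600 262.0
620 257.0
```

```bash
python3 -m creep '{"jaw":[94,94,94,94,94,94,94,94,94,94,94,94],"travel":[[0,0,0.5],[0,0,0.5],[0,0,0.5],[0,0,0.5],[0,0,0.5],[0,0,0.5],[0,0,0.5],[0,0,0.16],[0,0,0.16],[0,0,0.16],[0,0,0],[0,0,0]],"turn":[0,0,0,0,0,0,0,0,0,0,0,0]}' 15
python3 -m creep '{"jaw":[50,50,50,50,50,50,50,50,50,50],"travel":[[0,0,0],[0,0,0],[0,0,0],[0,0,0],[0,0,0],[0,0,0],[0,0,0],[0,0,0],[0,0,0],[0,0,0]],"turn":[0,0,0,0,0,0,0,0,0,0]}' 15
```

```text
time_s: 4.55
ee_pos: [474.3, 200.2, 7.1]
eef_rot: [2.255, 2.187, 0.002]
ft_force: [-0.1, 0.4, -0.6]
width: 93.7
gripper_force: 0.0
time_s: 5.55
ee_pos: [473.7, 200.0, 6.6]
eef_rot: [2.255, 2.188, 0.0]
ft_force: [-0.3, -0.2, 1.4]
width: 55.1
gripper_force: 15.0
```

```bash
python3 -m creep '{"jaw":[50,50,50,50,50,50,50,50,50],"travel":[[0,0,-0.2],[0,0,-0.4],[0,0,-0.5],[0,0,-0.5],[0,0,-0.5],[0,0,-0.5],[0,0,-0.4],[0,0,-0.2],[0,0,0]],"turn":[0,0,0,0,0,0,0,0,0]}' 15
python3 -m creep '{"jaw":[50,50,50,50,50,50,50,50,50,50,50,50,50,50,50,50,50,50],"travel":[[-0.3,0.04,0],[-0.573,0.083,0],[-0.573,0.083,0],[-0.573,0.083,0],[-0.573,0.083,0],[-0.573,0.083,0],[-0.573,0.083,0],[-0.573,0.083,0],[-0.573,0.083,0],[-0.573,0.083,0],[-0.573,0.083,0],[-0.573,0.083,0],[-0.573,0.083,0],[-0.573,0.083,0],[-0.573,0.083,0],[-0.573,0.083,0],[-0.273,0.043,0],[0,0,0]],"turn":[0,0,0,0,0,0,0,0,0,0,0,0,0,0,0,0,0,0]}'
python3 -m creep '{"jaw":[50,50,50,50,50,50,50,50,50],"travel":[[0,0,0],[0,0,0],[0,0,0],[0,0,0],[0,0,0],[0,0,0],[0,0,0],[0,0,0],[0,0,0]],"turn":[0.6,0.7,0.7,0.7,0.7,0.7,0.625,0,0]}'
python3 - <<'E'
from h import *
s=robot.read_state(); print(s['ee_pos'],R.from_rotvec(s['eef_rot']).as_matrix().round(3),s['q'])
grab('wrist','w2')
P,ok,p=cloud('w2'); Z=P[...,2]
r=(p[...,0]>110)&(p[...,1]<60)&ok&(Z>5)&(Z<20)
print(r.sum(),cv2.minAreaRect(P[r][:,:2].astype(np.float32)))
E
```

```text
time_s: 6.45
ee_pos: [474.7, 200.3, 168.3]
eef_rot: [2.253, 2.186, 0.005]
ft_force: [0.6, 1.1, -1.5]
width: 55.1
gripper_force: 15.0
time_s: 8.25
ee_pos: [524.9, -261.8, 164.9]
eef_rot: [-2.256, -2.183, 0.001]
ft_force: [0.5, -0.9, -0.2]
width: 54.8
gripper_force: 15.0
time_s: 9.15
ee_pos: [525.8, -259.0, 166.0]
eef_rot: [-2.839, -1.343, 0.001]
ft_force: [-0.5, 0.2, -1.6]
width: 54.7
gripper_force: 15.0
[ 525.76298092 -258.97415471  165.99498502] [[ 0.634  0.773 -0.001]
 [ 0.773 -0.634  0.001]
 [ 0.    -0.001 -1.   ]] [-6.05467830e-01  2.64643147e-01  1.55453100e+00  2.97075834e-04
  1.32374144e+00  8.15662925e-02]
458 ((520.5189208984375, -266.1203308105469), (61.656639099121094, 129.7975311279297), 49.58873748779297)
```

View pics/w2.png

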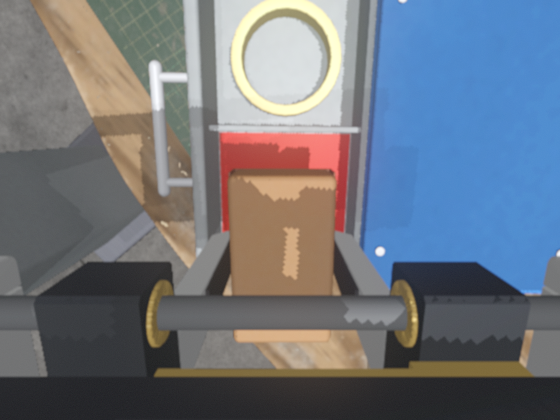

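The wrist view shows the block held squarely over the red compartment, spanning columns 230–335 with the red floor at 220–347 and the divider at row 129. The compartment centre measures at unit x -165 mm and the TCP is at -165.6, so I'll lower it.

```bash
python3 -m creep '{"jaw":[50,50,50,50,50,50,50,50,50,50,50],"travel":[[0,0,0.4],[0,0,0.5],[0,0,0.5],[0,0,0.5],[0,0,0.4],[0,0,0.2],[0,0,0.2],[0,0,0.1],[0,0,0.1],[0,0,0.03],[0,0,0]],"turn":[0,0,0,0,0,0,0,0,0,0,0]}' 15
python3 -m creep '{"jaw":[50,50,50],"travel":[[0,0,0],[0,0,0],[0,0,0]],"turn":[0,0,0]}'
```

```text
time_s: 10.3
ee_pos: [526.4, -260.4, 20.3]
eef_rot: [2.841, 1.339, 0.001]
ft_force: [0.1, 0.2, -0.8]
width: 54.3
gripper_force: 15.0
time_s: 10.6
ee_pos: [526.4, -260.4, 20.3]
eef_rot: [2.841, 1.339, 0.001]
ft_force: [0.6, 0.4, -1.3]
width: 54.9
gripper_force: 15.0
```

```bash
python3 -m creep '{"jaw":[50,50,72,72,72,72,72],"travel":[[0,0,0.02],[0,0,0],[0,0,0],[0,0,0],[0,0,0],[0,0,0],[0,0,0]],"turn":[0,0,0,0,0,0,0]}'
python3 -m creep '{"jaw":[72,72,72,72,72,72,72,72,72],"travel":[[0,0,-0.1],[0,0,-0.3],[0,0,-0.5],[0,0,-0.5],[0,0,-0.5],[0,0,-0.5],[0,0,-0.3],[0,0,-0.1],[0,0,0]],"turn":[0,0,0,0,0,0,0,0,0]}'
python3 - <<'E'
from h import *
s=robot.read_state(); print(s['ee_pos'],R.from_rotvec(s['eef_rot']).as_matrix().round(3))
p,d,c=grab('scene','s2'); grab('wrist','w3')
w=np.load('w3.npz')['p']
a=cv2.resize(p[120:260,230:420],(570,420)); cv2.imwrite('pics/c2.png',np.hstack([a,cv2.resize(w,(560,420))])[:,::1,::-1][:, :1130] if 0 else cv2.resize(np.hstack([a,w])[:,:,::-1],(800,298)))
P,ok,pp=cloud('w3'); Z=P[...,2]
v,u=np.mgrid[:420,:560]; m=ok&(Z>38)&(Z<48)&(v<330)&(u>215)&(u<350)
print(m.sum(),cv2.minAreaRect(P[m][:,:2].astype(np.float32)),P[m][:,2].std(),np.median(P[m][:,2]))
E
```

```text
time_s: 11.3
ee_pos: [526.2, -260.2, 19.0]
eef_rot: [2.842, 1.339, 0.0]
ft_force: [-0.1, -0.1, 0.4]
width: 72.2
gripper_force: 0.0
time_s: 12.2
ee_pos: [526.5, -260.4, 159.9]
eef_rot: [2.84, 1.339, 0.001]
ft_force: [-0.7, -0.5, -0.3]
width: 71.9
gripper_force: 0.0
[ 526.52249712 -260.42311627  159.87835504] [[ 0.636  0.771  0.001]
 [ 0.771 -0.636 -0.001]
 [ 0.     0.002 -1.   ]]
6209 ((561.8720092773438, -217.70498657226562), (234.2227783203125, 123.07325744628906), 49.6605110168457) 1.3125102440317544 41.81064316964745
```

View pics/c2.png

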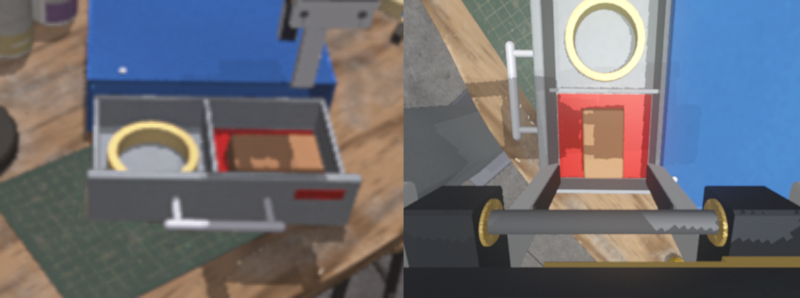

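The crops show the block flat in the red compartment with clearance all round; its top is at about 42 mm. Next I'll close the fingers and go round in front of the handle.

```bash
python3 -m creep '{"jaw":[40,20,0,0,0,0,0,0,0,0],"travel":[[0.1,-0.2,0],[0.2,-0.5,0],[0.2,-0.5,0],[0.2,-0.5,0],[0.2,-0.5,0],[0.22,-0.5,0],[0.2,-0.4,0],[0,0,0],[0,0,0],[0,0,0]],"turn":[0,0,0,0,0,0,0,0,0,0]}'
python3 -m creep '{"jaw":[0,0,0,0,0,0,0,0],"travel":[[0,0,0.3],[0,0,0.5],[0,0,0.5],[0,0,0.5],[0,0,0.5],[0,0,0.3],[0,0,0],[0,0,0]],"turn":[0,0,0,0,0,0,0,0]}'
python3 -m creep '{"jaw":[0,0,0,0,0,0,0,0,0,0,0],"travel":[[0,0.05,0],[0,0.08,0],[0,0.08,0],[0,0.08,0],[0,0.08,0],[0,0.08,0],[0,0.08,0],[0,0.08,0],[0,0.08,0],[0,0.08,0],[0,0.08,0]],"turn":[0,0,0,0,0,0,0,0,0,0,0]}'
python3 - <<'E'
from h import *
s=robot.read_state(); print(s['ee_pos'],R.from_rotvec(s['eef_rot']).as_matrix().round(3)[:2,:2])
p,d,c=grab('scene','s3'); w,_,_=grab('wrist','w4')
a=cv2.resize(p[120:260,230:420],(570,420)); cv2.imwrite('pics/c3.png',cv2.resize(np.hstack([a,w])[:,:,::-1],(800,298)))
E
```

```text
time_s: 13.3
ee_pos: [448.8, -111.1, 158.7]
eef_rot: [2.842, 1.339, -0.0]
ft_force: [0.3, 0.4, 0.4]
width: 0.3
gripper_force: 0.0
time_s: 14.1
ee_pos: [448.9, -111.3, 28.9]
eef_rot: [-2.842, -1.338, 0.0]
ft_force: [0.7, 0.0, 0.3]
width: 0.3
gripper_force: 0.0
time_s: 15.2
ee_pos: [481.2, -137.8, 28.7]
eef_rot: [-2.841, -1.339, 0.001]
ft_force: [-2.1, 0.6, -0.4]
width: 0.4
gripper_force: 0.9
[ 481.2454219  -137.78824029   28.70495279] [[ 0.636  0.771]
 [ 0.771 -0.636]]
```

View pics/c3.png

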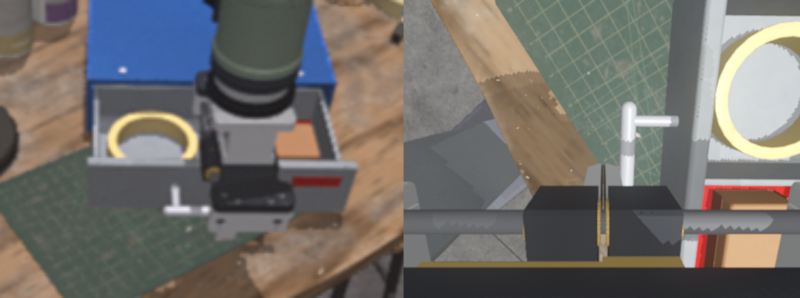

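The fingers are in front of the bar near (212,210) in the left crop, and a light reaction force suggests contact. I'll keep pushing gently.

```bash
python3 -m creep '{"jaw":[0,0,0,0,0,0,0,0,0,0,0,0,0,0,0,0,0,0,0,0],"travel":[[0,0.1,0],[0,0.1,0],[0,0.1,0],[0,0.1,0],[0,0.1,0],[0,0.1,0],[0,0.1,0],[0,0.1,0],[0,0.1,0],[0,0.1,0],[0,0.1,0],[0,0.1,0],[0,0.1,0],[0,0.1,0],[0,0.1,0],[0,0.1,0],[0,0.1,0],[0,0.06,0],[0,0.03,0],[0,0.02,0]],"turn":[0,0,0,0,0,0,0,0,0,0,0,0,0,0,0,0,0,0,0,0]}'
python3 - <<'E'
from h import *
s=robot.read_state(); print(s['ee_pos'])
grab('scene','s4'); P,ok,p=cloud('s4'); v,u=np.mgrid[:420,:560]; Z=P[...,2]
X=((P[...,0]-694.8)*.770-(P[...,1]+314.7)*.638); Y=((P[...,0]-694.8)*.638+(P[...,1]+314.7)*.770)
m=ok&(Z>70)&(Z<78)&(X>-200)&(X<-97)&(abs(Y)>75)&(abs(Y)<140); print(m.sum(),np.percentile(X[m],[2,50,98]))
m=ok&(Z>78)&(Z<83)&(abs(Y)<140)&(X<0)&(X>-120); print(np.percentile(X[m],[1,5]))
E
```

```text
time_s: 17.3
ee_pos: [551.5, -195.4, 29.1]
eef_rot: [2.842, 1.339, 0.0]
ft_force: [-1.4, 0.7, 1.0]
width: 0.5
gripper_force: 0.8
[ 551.46616478 -195.36173577   29.07733771]
255 [-137.00544639 -132.49597501 -124.05609283]
[-95.67567797 -92.40705024]
```

```bash
python3 -m creep '{"jaw":[0,0,0,0,0,0,0,0,0,0,0,0],"travel":[[0,0.06,0],[0,0.06,0],[0,0.06,0],[0,0.06,0],[0,0.06,0],[0,0.04,0],[0,0.04,0],[0,0.04,0],[0,0.03,0],[0,0.02,0],[0,0.02,0],[0,0.02,0]],"turn":[0,0,0,0,0,0,0,0,0,0,0,0]}'
python3 -m creep '{"jaw":[0,0,0,0],"travel":[[0,0.02,0],[0,0.02,0],[0,0.02,0],[0,0.02,0]],"turn":[0,0,0,0]}'
```

```text
time_s: 18.55
ee_pos: [570.9, -211.6, 29.0]
eef_rot: [2.842, 1.339, -0.0]
ft_force: [-1.7, 1.0, -0.2]
width: 0.4
gripper_force: 0.8
time_s: 18.95
ee_pos: [573.3, -213.5, 28.8]
eef_rot: [-2.84, -1.339, 0.001]
ft_force: [-4.4, 2.8, 3.3]
width: 0.6
gripper_force: 2.5
```

```bash
python3 -m creep '{"jaw":[0,0,0,0,0],"travel":[[0,0.02,0],[0,0.02,0],[0,0.02,0],[0,0,0],[0,0,0]],"turn":[0,0,0,0,0]}'
```

```text
time_s: 19.45
ee_pos: [573.4, -213.4, 28.5]
eef_rot: [-2.835, -1.337, 0.006]
ft_force: [-9.0, 5.9, 7.4]
width: 0.4
gripper_force: 5.1
```

```bash
python3 -m creep '{"jaw":[0,0,0,0,0,0,0,0,0,0,0,0],"travel":[[0,-0.05,0],[0,-0.2,0],[0,-0.3,0],[0,-0.3,0],[0,-0.3,0],[0,-0.2,0],[0,0,-0.3],[0,0,-0.5],[0,0,-0.5],[0,0,-0.5],[0,-0.3,-0.3],[0,0,0]],"turn":[0,0,0,0,0,0,0,0,0,0,0,0]}'
python3 - <<'E'
from h import *
p,_,_=grab('scene','s5'); q,_,_=grab('side','d5'); P,ok,p=cloud('s5'); Z=P[...,2]
X=((P[...,0]-694.8)*.770-(P[...,1]+314.7)*.638); Y=((P[...,0]-694.8)*.638+(P[...,1]+314.7)*.770)
m=ok&(Z>68)&(Z<78)&(X>-200)&(X<-97)&(abs(Y)<140); print(m.sum(),np.percentile(X[m],[2,50,98]))
v,u=np.mgrid[:420,:560]
for b,lo,hi in (((225,275,260,305),20,32),((178,216,245,278),12,24)):
    k=ok&(u>b[0])&(u<b[1])&(v>b[2])&(v<b[3])&(Z>lo)&(Z<hi); print(cv2.minAreaRect(P[k][:,:2].astype(np.float32)))
cv2.imwrite('pics/c5.png',cv2.resize(np.hstack([p,q])[:,:,::-1],(800,300)))
E
```

```text
time_s: 20.65
ee_pos: [515.0, -164.4, 138.1]
eef_rot: [2.836, 1.337, 0.008]
ft_force: [0.3, -0.5, -0.3]
width: 0.5
gripper_force: 0.0
378 [-108.67267161 -104.87453288  -97.56257818]
((499.3666076660156, 76.08454132080078), (68.20220947265625, 68.72988891601562), 58.58629608154297)
((609.414306640625, 129.21002197265625), (56.22058868408203, 58.812294006347656), 58.628326416015625)
```

View pics/c5.png

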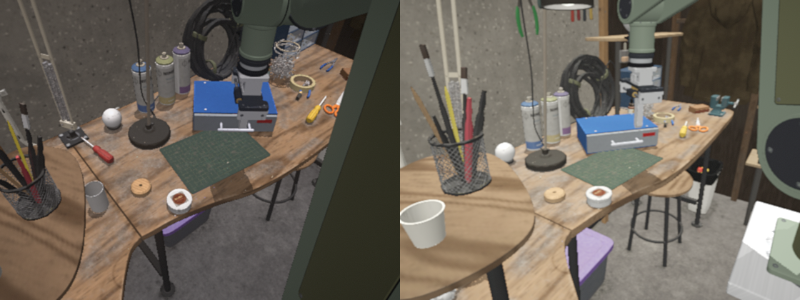

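The drawer is flush with the unit, the tin and foot haven't moved, and the gripper is clear, so I'm handing in.

```bash
python3 -c "
from rig import job_done
print(job_done())"
```

```text
the job is handed in; nothing more can be done
None
```

The sanding block lies flat in the red compartment and the drawer was pushed gently home to its stop; the wax tin and wooden foot stayed where they were, and the job was handed in at about 21 s.

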